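# Shorten a snap-button length stop by one hole and set the bar to it

## Task

The next blanks are one hole shorter. Squeeze in the brass spring button of the length stop, slide the square sleeve one hole further onto its inner tube, towards the green pedestal, and feel for the button to spring fully out of the next hole (they are drilled by hand, unevenly). Then slide the round steel bar along its V-rests against the stop's steel disc and press it home until the slack of the stop is taken up (the sleeve bears solidly back against its button), and let go; do not crush the thin sleeve or ram button or stop, and leave the caliper, file and marker where they lie.

Things in the scene. Friction and masses are not known exactly. Their poses are not given: they have to be found in the camera images.
- stop_rig: length gauge, screwed down: green base plate 175 (x) x 420 (y) x 8 mm. Origin: centre of its underside; tube and bar run along y, +y towards the pedestal, a green block 46 x 30 mm, 74 mm high, at x -45, y +182 that holds the fixed inner square tube. Bar V-rests: dark blocks, 71 mm wide in x at the foot, 54 mm high, at x +50, y -83 to -57 and +54 to +86; between them the bar is free all round
- sleeve_mark (a point): point on the axis of the sleeve (square steel tube 30 x 30 mm, wall 1 mm) at the hole where the button stands at the start; axes as stop_rig's. At x -45, z +50 of stop_rig. The sleeve slides along y; pushing it to +y shortens the stop. At y 0 the button is central in this hole. Its 13 mm holes in the -x side are hand-drilled, 25 to 50 mm apart: the next one, to -y of here, must be felt or seen
- stop_sleeve: the sleeve with the red stop plate, origin at sleeve_mark; from there it reaches 160 mm to -y, where the plate is, and 69 mm to +y, its last 14 mm a black bush 36 mm square. Greased: 2 to 4 N of drag at 20 mm/s; it stays where it is left. Thin: fingers may bear on it with at most 50 N in all (both fingers added), so pinch it with less than 25 N
- button_tip (a point): tip of the brass snap button, a domed 10 mm pin in the inner tube that points out of the sleeve's -x side: at x -65, y 0, z +50 of stop_rig when out, 5 mm proud of the sleeve. It moves only along x: preload 3.6 N, 6 N to press it flush with the sleeve. Pinched across x, one finger on it and one on the far side, 15 to 22 N presses it flush and grips the sleeve
- snap_button: the button, origin 5 mm behind its tip. Out, it locks the sleeve but for 1.5 mm of slack each way. Flush, its dome lets the sleeve go when that is moved along y with 8 to 12 N; then it rides inside the wall, tip 1 mm below the surface, with little drag, and springs out at the next hole, where the sleeve stops dead. More than 20 N of sleeve on button shears it
- stop_face (a point): centre of the face of the steel contact disc (26 mm across) on the red stop plate at the sleeve's -y end, which reaches across to the bar's axis; the face looks to +y, axes as stop_rig's. Plate 44 mm high, its top 72 mm above the bench
- bar_centre (a point): middle of the loose round steel bar, 20 mm thick, 220 mm long, lying in the V-rests along y of stop_rig at x +50, z +50. Grip it from above at its middle
- steel_bar: the bar, 0.4 to 0.65 kg, origin at bar_centre; slid along the rests it drags with 2 to 6 N. It may press on the stop disc with 20 N at most. 3 N move the stop back through its slack (3 mm in all), then it stands firm
- bar_end (a point): centre of the bar's end face that looks to the stop disc, 110 mm from bar_centre towards -y of stop_rig; 56 to 76 mm from the disc at the start, 25 to 50 mm less once the stop is shortened
- caliper: vernier caliper, 57 x 212 x 15 mm, on the bench on the robot's side of the gauge; to be left alone
- flat_file: flat file with wooden handle, 27 x 308 x 27 mm, on the bench behind the gauge; to be left alone
- marker_black: white marker with black cap, 14 x 130 x 12 mm, on the bench behind the gauge; to be left alone

How it is judged:
By the outcome, as a careful person would: the job done as asked, in the order asked, and still so for the second after the job is handed in, with the robot touching nothing.
It also fails if it takes over 51 s, if anything falls off the work surface, if the arm or the gripper's body presses on something with over 40 N, if the wrist force passes 120 N, or if a joint passes its speed limit or range.

## Robot

A 6-joint arm with a two-finger parallel gripper is mounted at the origin on a cart in front of the work surface, level with it; the furniture and walls round the work are solid. World frame = base frame: x ahead of the robot, y to its left, z up, the work surface at z = 0. Lengths are in m, angles in degrees, forces in N, time in s.
With the tool pointing down it reaches from about 0.3 to 1 m from the base axis. Payload 5.1 kg.
Tool frame: the origin (TCP) lies on the front face of the gripper's body, between the roots of the fingers; the fingertips stand env.tcp_to_tips ahead of it and the grasp point (between the pads) lies 59 mm ahead of it (env.tcp_to_tips is the distance from the TCP to the fingertips, in m); z points along the fingers, y is the line along which they close (so a half turn about z gives the same grasp; the last joint's range is limited). The gripper opens to 95 mm and grips with 3 to 60 N. Pads are 20 mm wide; open, the fingers measure 119 mm over their backs; the gripper's body (75 mm by 180 mm) begins 59 mm behind the grasp point.
Start: joints at [-78.873, 7.093, 94.555, -0, 78.352, -4.733], TCP at [0.178, -0.625, 0.292] pointing down, gripper open.
Joint ranges: [-149.61, 149.61], [-58.7, 133.49], [1.44, 155.28], [-77.14, 257.14], [18.33, 153.61], [-166.67, 166.67]. Speed limits (degrees/s): [147.25, 147.25, 180, 180, 180, 180].

## Interface

Orientations are given as a 3x3 rotation matrix whose columns are the frame's x, y, z axes.
In Python, from rig import observe, grab_frame, env gives the robot as it stands. The module is installed in compiled form; this text tells all that it offers.
- The arm moves only by the tool play_rows, never from a script. Its argument "plan" is a list that holds one entry, the list of rows, each a list of 7 numbers: the turn, a rotation vector about the tool's x, y, z in rad, then the shift along the tool's x, y, z in mm, then the closure in counts, from 0 (fully open) to 255 (shut). In form: [[[ax, ay, az, dx, dy, dz, hand], ...]]. A call has exactly 5 rows; each row shifts and turns the commanded pose from where the row before left it, along the tool's axes as they then stand; what a row does not reach is not made up. A row lasts 1/8 s, in which the tool goes at most 62.5 mm and 10.7 degrees, less where a joint would pass 70% of its speed; a pose out of reach is approached as far as the arm can. A call is refused whole if a number of a shift passes 62.5 or a number of a turn 0.188, either way. A call with a gripper value outside its range is refused whole. The fingers move at their own pace and stop on an object; "newtons" is the grip in N (left out, the last holds). Time passes only in rows, so rows that do not move let the fingers close, or fill a call up. It gives the time, the measured TCP pose, the force, the opening and the grip force at its end, in the units of the state.
- observe(): the state, without advancing time (a new reading comes with each control period).
- grab_frame(name): name is "side" or "top"; returns a dict with "image" (420x560x3 uint8, blue, green, red), "fov_y" (degrees; the focal length in pixels is half the picture's height over the tangent of half this angle, whatever the lens; pixels are square), "cx", "cy" (the principal point, pixels), "k1" (the pictures are not rectified: a ray, as slopes to the right and down, at radius r is drawn at 1 + k1 r^2 times it, then the intrinsics apply), "R" (3x3) and "t" (3): a world point X has camera coordinates R X + t. Camera axes: x right, y down, z forward; pixel columns grow to the right and rows downward; lengths in m; the calibration is good to about 2 mm. A picture is of the moment at which its call begins. There is no depth.
- env.job_done(): hands the job in; it is judged then, once.
The state is a dict: "t": time; "joint_positions": joint angles; "qvel": joint speeds; "joint_torque": joint torques, N m; "position": TCP position; "orientation": TCP orientation; "force": force on the tool from outside, world axes, zero at the start; "torque": the same for the moment, N m; "opening": opening from 0.0 (shut) to 1.0 (fully open); "grip_force": force on a finger pad.
Only numpy, scipy, OpenCV 4.12 (cv2) and the standard library are available. Lean on these libraries where they do the work, as an engineer would, in place of code of your own. Each camera call takes 0.05 s, during which the arm holds its last target. There are 200 camera calls.

## Working session

There is one attempt and no reset: what is moved stays moved. The work goes in short steps, Python scripts to look and compute and a tool call to move; the robot and the scene stay as the last step left them, time stands still between calls to the robot, and variables do not carry over. Pictures are saved under pics/ and viewed, at most 10 in all, crops included, and the job is handed in when it is done.

Besides the shell and the picture viewer there is one more tool, called after ">>>" as name(argument=value, ...), one argument or row to a line, values as JSON. play_rows: Moves the arm, as the interface text tells. Its arguments: {"type":"object","properties":{"plan":{"type":"array"},"newtons":{"type":"number"}},"required":["plan"]}

```bash
mkdir -p pics
cat > h.py <<'E'
import numpy as np, cv2
from rig import observe, grab_frame, env
def ray(f,u,v):
    h=f["image"].shape[0]; fl=h/2/np.tan(np.radians(f["fov_y"])/2)
    d=np.array([(u-f["cx"])/fl,(v-f["cy"])/fl]); s=d.copy()
    for _ in range(20): s=d/(1+f["k1"]*(s@s))
    R=np.array(f["R"]); t=np.array(f["t"])
    return -R.T@t, R.T@np.array([s[0],s[1],1])
def atz(f,u,v,z):
    o,d=ray(f,u,v); return o+d*(z-o[2])/d[2]
def proj(f,X):
    h=f["image"].shape[0]; fl=h/2/np.tan(np.radians(f["fov_y"])/2)
    c=np.array(f["R"])@np.array(X)+np.array(f["t"]); s=c[:2]/c[2]; s=s*(1+f["k1"]*(s@s))
    return s*fl+[f["cx"],f["cy"]]
def st():
    s=observe(); print({k:np.round(s[k],4).tolist() for k in s})
E
python3 - <<'E'
from h import *
import pickle
F={}
for n in("top","side"):
    f=grab_frame(n);F[n]=f;cv2.imwrite(f"pics/{n}0.png",cv2.resize(f["image"],(800,600),interpolation=cv2.INTER_CUBIC))
    print(n,f["fov_y"],f["cx"],f["cy"],f["k1"],-np.array(f["R"]).T@np.array(f["t"]))
pickle.dump(F,open("F0.pkl","wb"))
print(env.tcp_to_tips);st()
E
```

```text
top 49.78322824553759 275.39251174374607 208.40145318911564 -0.10835009368263962 [0.44375041 0.15445816 0.91075431]
side 50.93532672481548 279.8699798120722 206.4415609387174 -0.1396417480539247 [0.35612086 0.95565511 0.80524242]
0.0776
{'t': 0.1, 'joint_positions': [-78.875, 7.131, 94.627, -0.0009, 78.3515, -4.7335], 'qvel': [-0.0451, -0.125, -0.1649, 0.0199, 0.0694, 0.0216], 'joint_torque': [0.0001, -41.8882, -36.1097, 0.0777, 0.0461, -0.0001], 'position': [0.1775, -0.6248, 0.2911], 'orientation': [[0.9619, 0.2733, -0.0004], [0.2733, -0.9619, 0.0019], [0.0001, -0.0019, -1.0]], 'force': [-0.1684, -0.0378, -0.9671], 'torque': [-0.0061, -0.004, 0.0439], 'grip_force': 0.0, 'opening': 0.9972}
```

View pics/top0.png

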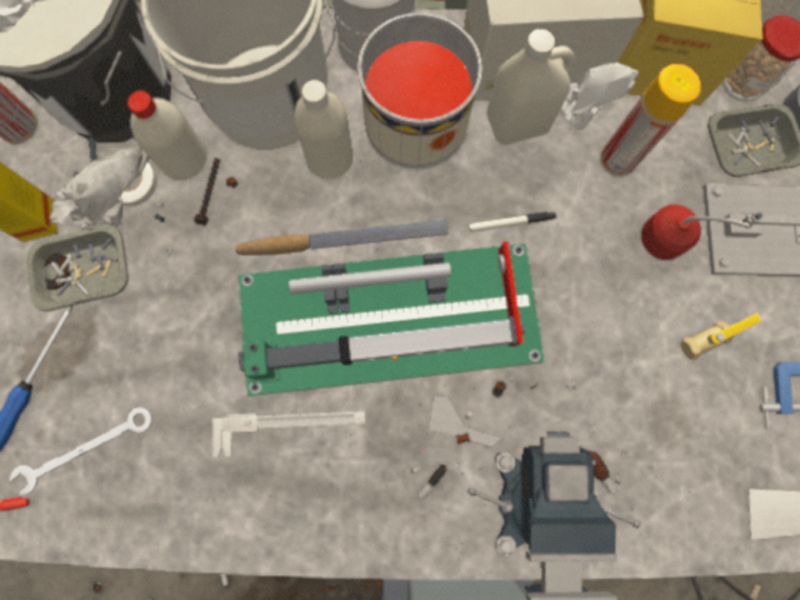

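View pics/side0.png

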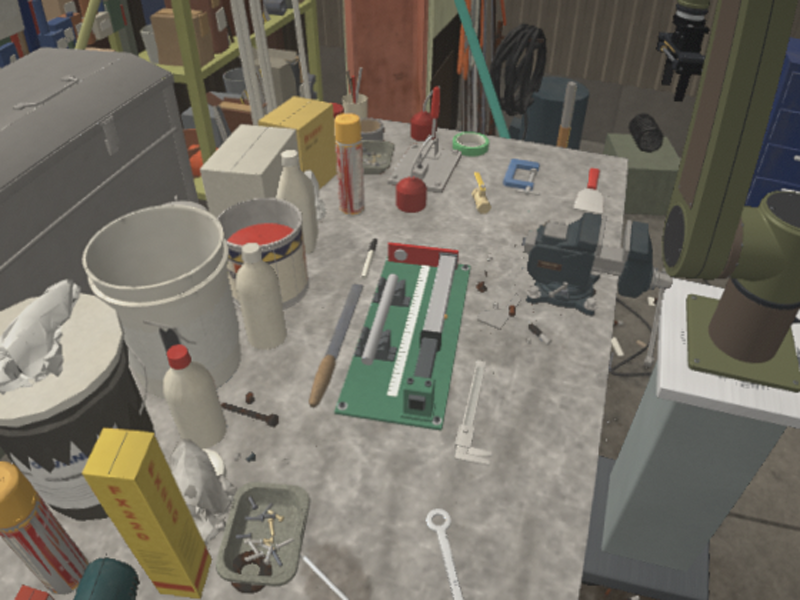

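Run:
```python
from h import *
import pickle
F=pickle.load(open("F0.pkl","rb"))
im=F["top"]["image"][160:290,160:392]
cv2.imwrite("pics/c1.png",cv2.resize(im,None,fx=3.4,fy=3.4,interpolation=cv2.INTER_CUBIC))
from scipy.optimize import least_squares
f=F["top"]; px=np.array([[241,278],[526,246],[543,361],[248,395]])*.7
C=np.array([[87.5,210],[87.5,-210],[-87.5,-210],[-87.5,210]])/1e3
W=np.array([atz(f,u,v,.008)[:2] for u,v in px])
def fit(p): c,s=np.cos(p[2]),np.sin(p[2]); return (C@np.array([[c,s],[-s,c]])+p[:2]-W).ravel()
r=least_squares(fit,[.45,.15,0]);print(r.x,np.degrees(r.x[2]),np.round(r.fun*1e3,1))
```

```text
[0.59411219 0.16309104 0.12901762] 7.3921648964440445 [ 3.3  3.6  3.1 -1.  -3.2 -3.5 -3.2  0.9]
```

View pics/c1.png

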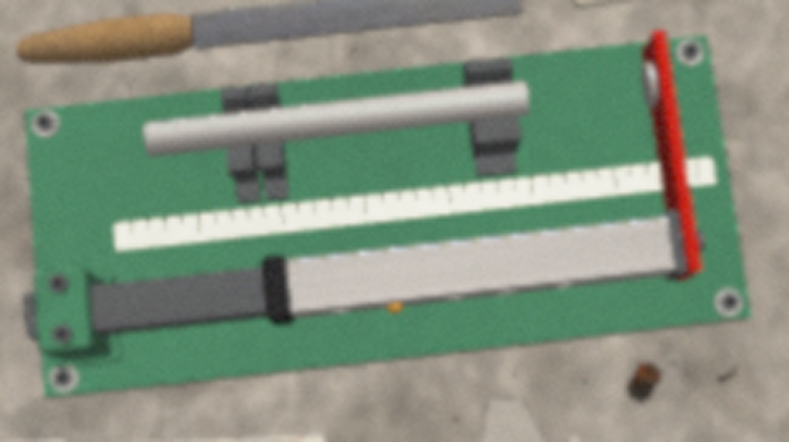

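```bash
cat > m.py <<'E'
from h import *
import pickle
from scipy.optimize import least_squares
F=pickle.load(open("F0.pkl","rb"));f=F["top"]
k=lambda p:np.array(p)/3.4+160-.35
C=np.array([[87.5,210],[87.5,-210],[-87.5,-210],[-87.5,210]])/1e3
W=np.array([atz(f,*k(p),.008)[:2] for p in [(24,110),(706,37),(749,317),(46,397)]])
def fit(p): c,s=np.cos(p[2]),np.sin(p[2]); return (C@np.array([[c,s],[-s,c]])+p[:2]-W).ravel()
r=least_squares(fit,[.6,.16,.1]);print(r.x,np.degrees(r.x[2]),np.round(r.fun*1e3,1))
c,s=np.cos(r.x[2]),np.sin(r.x[2]);Rz=np.array([[c,-s],[s,c]]);P=r.x[:2]
loc=lambda p,z:np.round(1e3*Rz.T@(atz(f,*k(p),z)[:2]-P),1)
wor=lambda x,y:np.round(1e3*(Rz@(np.array([x,y])/1e3)+P),1)
if __name__=="__main__":
    for n,p,z in [("button",(394,306),.05),("bar+y top",(150,126),.06),("bar+y mid",(148,138),.05),("bar-y",(527,97),.05),("disc",(651,83),.05),("plate top far",(658,33),.072),("plate top near",(689,272),.072),("bush-y+x",(287,258),.065),("bush -y-x",(292,318),.065),("sleeve top end +x",(672,215),.065),("sl end -x",(684,272),.065),("spk1",(343,310),.05),("spk2",(455,296),.05),("spk3",(567,284),.05),("ped a",(40,270),.074),("ped b",(84,270),.074),("ped c",(40,350),.074)]:
        print(n,loc(p,z))
    for n,x,y in [("button",-65,0),("mark",-45,0),("barc",50,0)]: print(n,wor(x,y))
    f=F["side"]
    for n,X in [("mark",(*wor(-45,0)/1e3,.065)),("btn",(*wor(-65,0)/1e3,.05)),("c1",(*wor(87.5,210)/1e3,.008)),("c2",(*wor(-87.5,210)/1e3,.008)),("c3",(*wor(-87.5,-210)/1e3,.008))]: print(n,proj(f,X)/.7)
E
python3 m.py
```

```text
[0.5963063  0.16496417 0.12782028] 7.323562564130768 [ 0.3  0.8  1.5 -1.1 -0.9 -1.8 -0.9  2.1]
button [-60.5  -0.3]
bar+y top [ 55.7 126.3]
bar+y mid [ 51.2 129.4]
bar-y [ 50.8 -89.9]
disc [  51.2 -162.4]
plate top far [  74.5 -166.3]
plate top near [ -62.6 -163.5]
bush-y+x [-29.   55.9]
bush -y-x [-62.4  56.4]
sleeve top end +x [ -29.  -160.2]
sl end -x [ -61.5 -162.2]
spk1 [-59.5  28.4]
spk2 [-58.7 -34.9]
spk3 [-59.1 -98.4]
ped a [-21.9 191.6]
ped b [-24.6 167.3]
ped c [-65.9 194.7]
button [531.8 156.7]
mark [551.7 159.2]
barc [645.9 171.3]
mark [436.54622804 308.15350391]
btn [447.46122765 315.93256197]
c1 [333.87299116 410.2138524 ]
c2 [442.03420449 427.08578102]
c3 [471.00341281 263.93381188]
```

>>> play_rows(
  plan=[
    [[0,0,-0.1421,0,0,-8,0],[0,0,-0.1421,0,0,-8,0],[0,0,-0.1421,0,0,-8,0],[0,0,-0.1421,0,0,-8,0],[0,0,-0.1421,0,0,-8,0]],
  ],
)

```text
t: 0.72
position: [0.1776, -0.625, 0.3318]
orientation: [[0.547, 0.837, -0.0], [0.837, -0.547, 0.001], [0.001, -0.001, -1.0]]
force: [-0.0, -0.3, 0.6]
opening: 0.999
grip_force: 0.0
```

>>> play_rows(
  plan=[
    [[0,0,-0.1421,0,0,0,0],[0,0,-0.1421,0,0,0,0],[0,0,-0.1421,0,0,0,0],[0,0,-0.1421,0,0,0,0],[0,0,-0.1421,0,0,0,0]],
  ],
)

```text
t: 1.35
position: [0.1775, -0.625, 0.3315]
orientation: [[-0.131, 0.991, -0.0], [0.991, 0.131, 0.001], [0.001, -0.0, -1.0]]
force: [-0.6, -0.8, 0.1]
opening: 1.0
grip_force: 0.0
```

>>> play_rows(
  plan=[
    [[0,0,0,48.7,31.4,0,0],[0,0,0,48.7,31.4,0,0],[0,0,0,48.7,31.4,0,0],[0,0,0,48.7,31.4,0,0],[0,0,0,48.7,31.4,0,0]],
  ],
)

```text
t: 1.98
position: [0.3028, -0.3619, 0.3317]
orientation: [[-0.126, 0.992, -0.0], [0.992, 0.126, 0.001], [0.001, 0.0, -1.0]]
force: [1.4, -0.4, -0.7]
opening: 1.001
grip_force: 0.0
```

>>> play_rows(
  plan=[
    [[0,0,0,48.7,31.4,0,0],[0,0,0,48.7,31.4,0,0],[0,0,0,48.7,31.4,0,0],[0,0,0,48.7,31.4,0,0],[0,0,0,48.7,31.4,0,0]],
  ],
)

```text
t: 2.6
position: [0.4276, -0.1005, 0.332]
orientation: [[-0.127, 0.992, 0.0], [0.992, 0.127, -0.0], [-0.0, 0.0, -1.0]]
force: [0.5, -0.1, -0.8]
opening: 0.999
grip_force: 0.0
```

>>> play_rows(
  plan=[
    [[0,0,0,48.7,31.4,0,0],[0,0,0,48.7,31.4,0,0],[0,0,0,48.7,31.4,0,0],[0,0,0,48.7,31.4,0,0],[0,0,0,48.7,31.4,0,0]],
  ],
)

```text
t: 3.22
position: [0.5526, 0.161, 0.3318]
orientation: [[-0.127, 0.992, -0.0], [0.992, 0.127, -0.0], [-0.0, -0.0, -1.0]]
force: [0.4, 0.1, 0.9]
opening: 1.0
grip_force: 0.0
```

>>> play_rows(
  plan=[
    [[0,0,0,0,0,35,0],[0,0,0,0,0,35,0],[0,0,0,0,0,35,0],[0,0,0,0,0,35,0],[0,0,0,0,0,12,0]],
  ],
)

```text
t: 3.85
position: [0.5506, 0.1587, 0.1771]
orientation: [[-0.127, 0.992, -0.005], [0.992, 0.127, -0.001], [-0.0, -0.005, -1.0]]
force: [0.7, -0.2, 0.1]
opening: 1.0
grip_force: 0.0
```

Run:
```python
from h import *
f=grab_frame("side");im=f["image"][150:310,220:370];cv2.imwrite("pics/s1.png",cv2.resize(im,None,fx=3.7,fy=3.7,interpolation=cv2.INTER_CUBIC));st()
from m import wor
for y in (0,-35): print(y,(proj(f,(*wor(-65,y)/1e3,.05))-[220,150])*3.7)
```

```text
{'t': 3.9, 'joint_positions': [10.7082, 3.3464, 110.1623, -0.0015, 66.8001, 3.4329], 'qvel': [0.1087, -1.4873, -1.5484, 0.0869, 2.204, -0.013], 'joint_torque': [0.1094, -38.8415, -36.0491, 0.0918, -0.0812, 0.0015], 'position': [0.5507, 0.1587, 0.1768], 'orientation': [[-0.1266, 0.9919, -0.0053], [0.9919, 0.1266, -0.001], [-0.0003, -0.0054, -1.0]], 'force': [-0.5932, 0.4656, -0.1282], 'torque': [-0.065, -0.0856, 0.007], 'grip_force': 0.0, 'opening': 0.9989}
[0.5963063  0.16496417 0.12782028] 7.323562564130768 [ 0.3  0.8  1.5 -1.1 -0.9 -1.8 -0.9  2.1]
0 [344.92457961 263.2653355 ]
-35 [351.61975214 229.7008413 ]
```

View pics/s1.png

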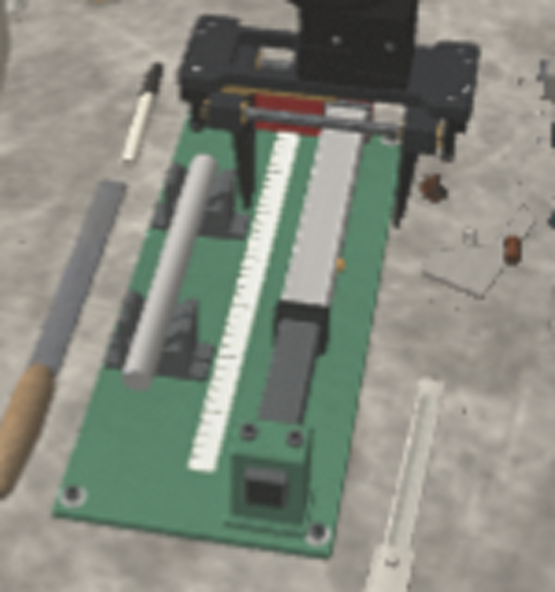

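>>> play_rows(
  plan=[
    [[0,0,0,0,0,20,60],[0,0,0,0,0,20,90],[0,0,0,0,0,17,120],[0,0,0,0,0,10,134],[0,0,0,0,0,0,134]],
  ],
  newtons=18,
)

```text
t: 4.53
position: [0.5517, 0.1589, 0.1121]
orientation: [[-0.127, 0.992, -0.002], [0.992, 0.127, -0.0], [-0.0, -0.002, -1.0]]
force: [0.8, 0.8, 0.7]
opening: 0.529
grip_force: 0.0
```

>>> play_rows(
  plan=[
    [[0,0,0,0,0,0,140],[0,0,0,0,0,0,148],[0,0,0,0,0,0,156],[0,0,0,0,0,0,160],[0,0,0,0,0,0,164]],
  ],
  newtons=18,
)

```text
t: 5.15
position: [0.5516, 0.159, 0.1131]
orientation: [[-0.127, 0.992, -0.002], [0.992, 0.127, -0.0], [-0.0, -0.002, -1.0]]
force: [-3.5, -0.9, 3.8]
opening: 0.358
grip_force: 2.1
```

>>> play_rows(
  plan=[
    [[0,0,0,0,0,4,150],[0,0,0,0,0,0,164],[0,0,0,0,0,0,170],[0,0,0,0,0,0,176],[0,0,0,0,0,0,182]],
  ],
  newtons=18,
)

```text
t: 5.78
position: [0.553, 0.1591, 0.1087]
orientation: [[-0.127, 0.992, 0.002], [0.992, 0.127, 0.0], [0.0, 0.002, -1.0]]
force: [4.8, 1.1, -8.9]
opening: 0.317
grip_force: 18.0
```

>>> play_rows(
  plan=[
    [[0,0,0,0,0,0,190],[0,0,0,0,0,0,200],[0,0,0,0,0,0,210],[0,0,0,0,0,0,220],[0,0,0,0,0,0,220]],
  ],
  newtons=18,
)

```text
t: 6.4
position: [0.553, 0.1591, 0.1088]
orientation: [[-0.127, 0.992, 0.002], [0.992, 0.127, 0.0], [0.0, 0.002, -1.0]]
force: [6.0, 0.9, -9.3]
opening: 0.314
grip_force: 18.0
```

>>> play_rows(
  plan=[
    [[0,0,0,0,1,1,220],[0,0,0,0.6,0,0,220],[0,0,0,0.6,0,0,220],[0,0,0,0.6,0,0,220],[0,0,0,0.6,0,0,220]],
  ],
  newtons=20,
)

```text
t: 7.02
position: [0.553, 0.1605, 0.1087]
orientation: [[-0.127, 0.992, -0.0], [0.992, 0.127, -0.002], [-0.002, -0.0, -1.0]]
force: [-2.7, -3.8, 1.0]
opening: 0.317
grip_force: 20.0
```

>>> play_rows(
  plan=[
    [[0,0,0,0.6,0,0,220],[0,0,0,0.6,0,0,220],[0,0,0,0.6,0,0,220],[0,0,0,0.6,0,0,220],[0,0,0,0.6,0,0,220]],
  ],
)

```text
t: 7.65
position: [0.5527, 0.163, 0.1086]
orientation: [[-0.127, 0.992, -0.0], [0.992, 0.127, -0.004], [-0.003, -0.001, -1.0]]
force: [-2.5, -8.3, 1.4]
opening: 0.314
grip_force: 20.0
```

>>> play_rows(
  plan=[
    [[0,0,0,0.6,0,0,220],[0,0,0,0.6,0,0,220],[0,0,0,0.6,0,0,220],[0,0,0,0.6,0,0,220],[0,0,0,0.6,0,0,220]],
  ],
)

```text
t: 8.28
position: [0.5523, 0.1662, 0.1087]
orientation: [[-0.127, 0.992, -0.0], [0.992, 0.127, -0.003], [-0.003, -0.0, -1.0]]
force: [-3.0, -7.1, 1.4]
opening: 0.313
grip_force: 20.0
```

>>> play_rows(
  plan=[
    [[0,0,0,1,0,0,220],[0,0,0,1,0,0,220],[0,0,0,1,0,0,220],[0,0,0,1,0,0,220],[0,0,0,1,0,0,220]],
  ],
)

```text
t: 8.9
position: [0.5517, 0.1712, 0.1087]
orientation: [[-0.127, 0.992, -0.0], [0.992, 0.127, -0.003], [-0.003, -0.0, -1.0]]
force: [-2.5, -6.0, 1.7]
opening: 0.312
grip_force: 20.0
```

>>> play_rows(
  plan=[
    [[0,0,0,1,0,0,220],[0,0,0,1,0,0,220],[0,0,0,1,0,0,220],[0,0,0,1,0,0,220],[0,0,0,1,0,0,220]],
  ],
)

```text
t: 9.52
position: [0.551, 0.1762, 0.1087]
orientation: [[-0.127, 0.992, -0.0], [0.992, 0.127, -0.003], [-0.003, -0.001, -1.0]]
force: [-1.7, -7.3, 2.0]
opening: 0.312
grip_force: 20.0
```

Run:
```python
from h import *
f=grab_frame("side");im=f["image"][170:310,240:350];cv2.imwrite("pics/s2.png",cv2.resize(im,None,fx=4.2,fy=4.2,interpolation=cv2.INTER_CUBIC));st()
```

```text
{'t': 9.575, 'joint_positions': [12.4885, 8.784, 111.6466, -0.1434, 59.61, 5.2601], 'qvel': [0.2192, -0.1012, 0.1355, 0.5229, -0.0204, -0.1189], 'joint_torque': [1.6093, -37.4771, -32.0246, 0.9379, -0.7962, 0.1325], 'position': [0.551, 0.1765, 0.1086], 'orientation': [[-0.1271, 0.9919, -0.0002], [0.9919, 0.1271, -0.0023], [-0.0022, -0.0005, -1.0]], 'force': [-2.1399, -4.1396, 1.8414], 'torque': [-0.8001, 0.2478, 0.0989], 'grip_force': 20.002, 'opening': 0.3118}
```

View pics/s2.png

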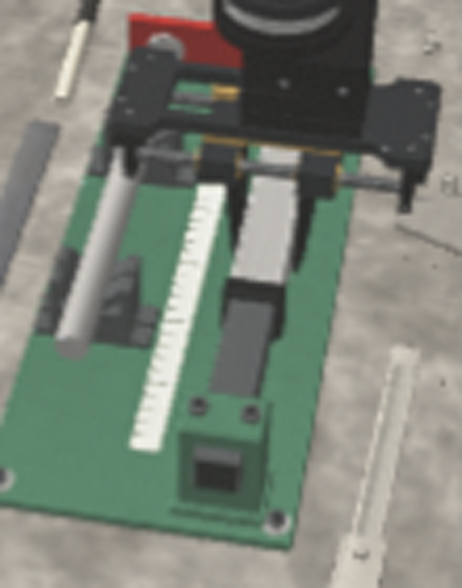

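>>> play_rows(
  plan=[
    [[0,0,0,1,0,0,220],[0,0,0,1,0,0,220],[0,0,0,1,0,0,220],[0,0,0,1,0,0,220],[0,0,0,0.5,0,0,220]],
  ],
)

```text
t: 10.2
position: [0.5504, 0.1807, 0.1086]
orientation: [[-0.127, 0.992, -0.0], [0.992, 0.127, -0.003], [-0.003, -0.001, -1.0]]
force: [-2.1, -5.2, 2.9]
opening: 0.312
grip_force: 20.0
```

>>> play_rows(
  plan=[
    [[0,0,0,0.5,0,0,220],[0,0,0,0.5,0,0,220],[0,0,0,0.5,0,0,220],[0,0,0,0.5,0,0,220],[0,0,0,0.5,0,0,220]],
  ],
)

```text
t: 10.82
position: [0.5501, 0.1832, 0.1087]
orientation: [[-0.127, 0.992, -0.0], [0.992, 0.127, -0.003], [-0.003, -0.001, -1.0]]
force: [-2.3, -6.2, 1.5]
opening: 0.315
grip_force: 20.0
```

>>> play_rows(
  plan=[
    [[0,0,0,0.5,0,0,220],[0,0,0,0.5,0,0,220],[0,0,0,0.5,0,0,220],[0,0,0,0.5,0,0,220],[0,0,0,0.5,0,0,220]],
  ],
)

```text
t: 11.45
position: [0.5498, 0.1857, 0.1086]
orientation: [[-0.127, 0.992, -0.0], [0.992, 0.127, -0.003], [-0.003, -0.001, -1.0]]
force: [-2.3, -5.8, 2.3]
opening: 0.318
grip_force: 20.0
```

>>> play_rows(
  plan=[
    [[0,0,0,0.5,0,0,220],[0,0,0,0.5,0,0,220],[0,0,0,0.5,0,0,220],[0,0,0,0.5,0,0,220],[0,0,0,0.5,0,0,220]],
  ],
)

```text
t: 12.08
position: [0.5494, 0.1885, 0.1087]
orientation: [[-0.127, 0.992, -0.0], [0.992, 0.127, -0.002], [-0.002, -0.0, -1.0]]
force: [-2.4, -3.6, 2.4]
opening: 0.316
grip_force: 20.0
```

>>> play_rows(
  plan=[
    [[0,0,0,0.5,0,0,220],[0,0,0,0.5,0,0,220],[0,0,0,0.5,0,0,220],[0,0,0,0.5,0,0,220],[0,0,0,0.5,0,0,220]],
  ],
)

```text
t: 12.7
position: [0.549, 0.1921, 0.1086]
orientation: [[-0.127, 0.992, -0.0], [0.992, 0.127, 0.0], [0.0, -0.0, -1.0]]
force: [-4.8, -1.7, 5.3]
opening: 0.316
grip_force: 20.0
```

>>> play_rows(
  plan=[
    [[0,0,0,0.4,0,0,220],[0,0,0,0.4,0,0,220],[0,0,0,0.4,0,0,220],[0,0,0,0.4,0,0,220],[0,0,0,0.4,0,0,220]],
  ],
)

```text
t: 13.32
position: [0.5488, 0.1936, 0.1086]
orientation: [[-0.127, 0.992, -0.0], [0.992, 0.127, -0.001], [-0.0, -0.0, -1.0]]
force: [-4.6, -4.1, 4.2]
opening: 0.314
grip_force: 20.0
```

>>> play_rows(
  plan=[
    [[0,0,0,0.4,0,0,220],[0,0,0,0.4,0,0,220],[0,0,0,0.4,0,0,220],[0,0,0,0.4,0,0,220],[0,0,0,0.4,0,0,220]],
  ],
)

```text
t: 13.95
position: [0.5485, 0.1956, 0.1086]
orientation: [[-0.127, 0.992, -0.0], [0.992, 0.127, -0.001], [-0.001, -0.001, -1.0]]
force: [-5.3, -3.9, 6.0]
opening: 0.315
grip_force: 20.0
```

>>> play_rows(
  plan=[
    [[0,0,0,0.4,0,0,220],[0,0,0,0.4,0,0,220],[0,0,0,0.4,0,0,220],[0,0,0,0.4,0,0,220],[0,0,0,0.4,0,0,220]],
  ],
)

```text
t: 14.58
position: [0.5485, 0.1962, 0.1086]
orientation: [[-0.127, 0.992, -0.0], [0.992, 0.127, -0.004], [-0.003, -0.001, -1.0]]
force: [-4.7, -10.1, 6.5]
opening: 0.316
grip_force: 20.0
```

>>> play_rows(
  plan=[
    [[0,0,0,0.3,0,0,220],[0,0,0,0.3,0,0,220],[0,0,0,0,0,0,220],[0,0,0,0,0,0,220],[0,0,0,0,0,0,220]],
  ],
)

```text
t: 15.2
position: [0.5485, 0.1964, 0.1086]
orientation: [[-0.127, 0.992, -0.0], [0.992, 0.127, -0.004], [-0.004, -0.001, -1.0]]
force: [-4.7, -10.1, 6.4]
opening: 0.313
grip_force: 20.0
```

Run:
```python
from h import *
a=grab_frame("top")["image"][210:270,200:380];b=grab_frame("side")["image"][180:290,260:350]
a=cv2.resize(a,None,fx=4.4,fy=4.4,interpolation=cv2.INTER_CUBIC);b=cv2.resize(b,None,fx=3,fy=3,interpolation=cv2.INTER_CUBIC)
o=np.zeros((600,792,3),np.uint8);o[:264]=a;o[268:598,:270]=b;cv2.imwrite("pics/v3.png",o);st()
```

```text
{'t': 15.3, 'joint_positions': [14.5108, 9.2787, 111.089, -0.2705, 59.7224, 7.3359], 'qvel': [0.0218, 0.0671, -0.0527, -0.103, 0.0166, -0.0002], 'joint_torque': [4.9329, -35.7068, -31.8943, 2.1601, -1.7809, 0.1383], 'position': [0.5484, 0.1964, 0.1086], 'orientation': [[-0.1273, 0.9919, -0.0005], [0.9919, 0.1273, -0.0043], [-0.0042, -0.001, -1.0]], 'force': [-4.7006, -10.6288, 6.2045], 'torque': [-1.5677, 0.545, 0.131], 'grip_force': 20.0029, 'opening': 0.3124}
```

View pics/v3.png

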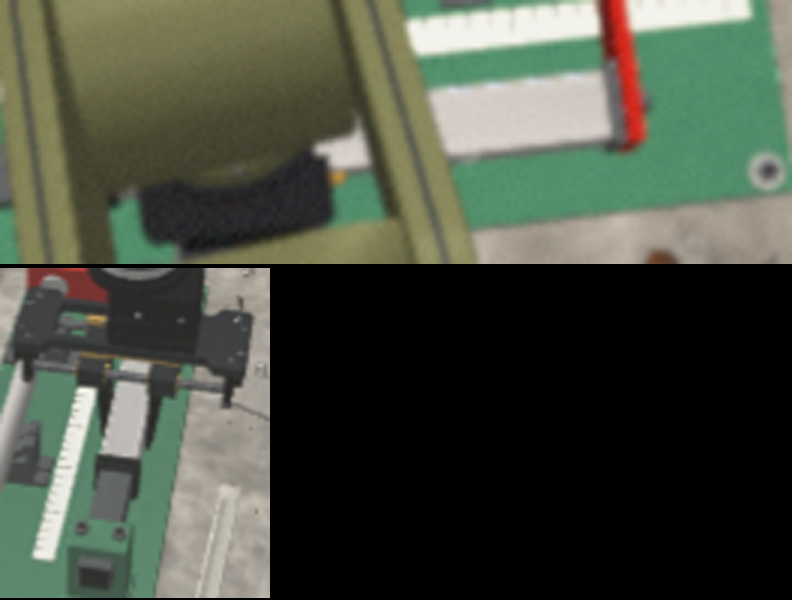

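>>> play_rows(
  plan=[
    [[0,0,0,-0.8,0,0,220],[0,0,0,-0.8,0,0,220],[0,0,0,0,0,0,150],[0,0,0,0,0,0,115],[0,0,0,0,0,0,115]],
  ],
)

```text
t: 15.92
position: [0.5487, 0.197, 0.1082]
orientation: [[-0.127, 0.992, 0.001], [0.992, 0.127, 0.0], [0.0, 0.001, -1.0]]
force: [-0.8, -0.2, -0.1]
opening: 0.529
grip_force: 0.0
```

>>> play_rows(
  plan=[
    [[0,0,0,0,0,-20,115],[0,0,0,0,0,-30,115],[0,0,0,0,0,-12,115],[0,0,0,-8,47,0,115],[0,0,0,-8,47,0,115]],
  ],
)

```text
t: 16.55
position: [0.6448, 0.193, 0.1714]
orientation: [[-0.127, 0.992, 0.001], [0.992, 0.127, 0.0], [0.0, 0.001, -1.0]]
force: [0.9, 0.4, 1.1]
opening: 0.549
grip_force: 0.0
```

>>> play_rows(
  plan=[
    [[0,0,0,0,0,0,115],[0,0,0,0,0,0,115],[0,0,0,0,0,0,115],[0,0,0,0,0,0,115],[0,0,0,0,0,0,115]],
  ],
)

```text
t: 17.18
position: [0.6433, 0.1929, 0.1705]
orientation: [[-0.127, 0.992, 0.0], [0.992, 0.127, 0.0], [0.0, 0.0, -1.0]]
force: [-0.3, 0.2, 0.3]
opening: 0.547
grip_force: 0.0
```

Run:
```python
from h import *
a=grab_frame("top")["image"][180:270,200:380];b=grab_frame("side")["image"][160:300,240:350]
a=cv2.resize(a,None,fx=4.4,fy=4.4,interpolation=cv2.INTER_CUBIC)[:,:];b=cv2.resize(b,None,fx=4.2,fy=4.2,interpolation=cv2.INTER_CUBIC)
o=np.zeros((600,800,3),np.uint8);c=cv2.resize(a,(330,165));o[:588,:462]=b;o[:165,466:796]=c;cv2.imwrite("pics/v4.png",o);st()
```

```text
{'t': 17.275, 'joint_positions': [12.1072, 15.3477, 97.2207, 0.0003, 67.4202, 4.8193], 'qvel': [0.0066, 0.1914, -0.1469, 0.0687, 0.0933, -0.0057], 'joint_torque': [0.0301, -45.8049, -33.4273, 0.0795, 0.0314, 0.0], 'position': [0.6435, 0.1929, 0.1704], 'orientation': [[-0.1269, 0.9919, 0.0002], [0.9919, 0.1269, 0.0], [0.0, 0.0002, -1.0]], 'force': [-0.0233, 0.3128, 0.9356], 'torque': [-0.0246, -0.0634, 0.0288], 'grip_force': 0.0, 'opening': 0.5476}
```

View pics/v4.png

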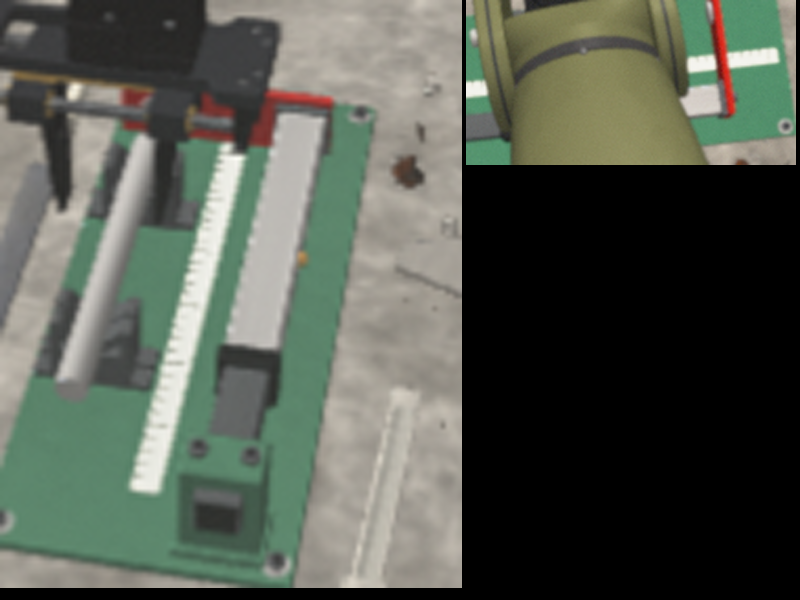

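>>> play_rows(
  plan=[
    [[0,0,0,-1.5,0.6,20,115],[0,0,0,0,0,22,115],[0,0,0,0,0,15,115],[0,0,0,0,0,4.5,140],[0,0,0,0,0,0,165]],
  ],
  newtons=25,
)

```text
t: 17.9
position: [0.6444, 0.1914, 0.1082]
orientation: [[-0.127, 0.992, -0.001], [0.992, 0.127, -0.0], [-0.0, -0.001, -1.0]]
force: [-0.7, 0.2, 0.8]
opening: 0.399
grip_force: 0.0
```

>>> play_rows(
  plan=[
    [[0,0,0,0,0,0,185],[0,0,0,0,0,0,200],[0,0,0,0,0,0,215],[0,0,0,0,0,0,230],[0,0,0,0,0,0,230]],
  ],
  newtons=25,
)

```text
t: 18.52
position: [0.6448, 0.1915, 0.1096]
orientation: [[-0.127, 0.992, 0.001], [0.992, 0.127, 0.0], [0.0, 0.001, -1.0]]
force: [-2.0, -0.3, 4.8]
opening: 0.205
grip_force: 25.0
```

>>> play_rows(
  plan=[
    [[0,0,0,-2,0,0,230],[0,0,0,-4,0,0,230],[0,0,0,-5,0,0,230],[0,0,0,-4,0,0,230],[0,0,0,-3,0,0,230]],
  ],
)

```text
t: 19.15
position: [0.6468, 0.1755, 0.1096]
orientation: [[-0.126, 0.992, 0.001], [0.992, 0.126, 0.004], [0.004, 0.001, -1.0]]
force: [-2.4, 8.1, 4.7]
opening: 0.207
grip_force: 25.0
```

>>> play_rows(
  plan=[
    [[0,0,0,-1,0,0,230],[0,0,0,-1,0,0,230],[0,0,0,-1,0,0,230],[0,0,0,-1,0,0,230],[0,0,0,-1,0,0,230]],
  ],
)

```text
t: 19.77
position: [0.6475, 0.1707, 0.1096]
orientation: [[-0.126, 0.992, 0.001], [0.992, 0.126, 0.004], [0.004, 0.001, -1.0]]
force: [-2.5, 7.7, 5.2]
opening: 0.196
grip_force: 25.0
```

>>> play_rows(
  plan=[
    [[0,0,0,-1,0,0,230],[0,0,0,-1,0,0,230],[0,0,0,-1,0,0,230],[0,0,0,-1,0,0,230],[0,0,0,-0.5,0,0,230]],
  ],
)

```text
t: 20.4
position: [0.648, 0.1662, 0.1095]
orientation: [[-0.126, 0.992, 0.001], [0.992, 0.126, 0.004], [0.004, 0.001, -1.0]]
force: [-2.5, 7.7, 6.1]
opening: 0.206
grip_force: 25.0
```

>>> play_rows(
  plan=[
    [[0,0,0,-0.5,0,0,230],[0,0,0,-0.5,0,0,230],[0,0,0,-0.5,0,0,230],[0,0,0,-0.5,0,0,230],[0,0,0,-0.5,0,0,230]],
  ],
)

```text
t: 21.02
position: [0.6484, 0.1637, 0.1096]
orientation: [[-0.126, 0.992, 0.001], [0.992, 0.126, 0.004], [0.004, 0.001, -1.0]]
force: [-2.6, 8.4, 5.4]
opening: 0.206
grip_force: 25.0
```

>>> play_rows(
  plan=[
    [[0,0,0,-0.5,0,0,230],[0,0,0,-0.5,0,0,230],[0,0,0,-0.5,0,0,230],[0,0,0,-0.5,0,0,230],[0,0,0,-0.5,0,0,230]],
  ],
)

```text
t: 21.65
position: [0.6487, 0.1613, 0.1096]
orientation: [[-0.126, 0.992, 0.001], [0.992, 0.126, 0.004], [0.004, 0.001, -1.0]]
force: [-3.1, 7.4, 5.2]
opening: 0.205
grip_force: 25.0
```

>>> play_rows(
  plan=[
    [[0,0,0,-0.5,0,0,230],[0,0,0,-0.5,0,0,230],[0,0,0,-0.5,0,0,230],[0,0,0,-0.5,0,0,230],[0,0,0,-0.5,0,0,230]],
  ],
)

```text
t: 22.28
position: [0.649, 0.1588, 0.1096]
orientation: [[-0.126, 0.992, 0.001], [0.992, 0.126, 0.004], [0.004, 0.001, -1.0]]
force: [-2.3, 6.9, 6.0]
opening: 0.207
grip_force: 25.0
```

>>> play_rows(
  plan=[
    [[0,0,0,-0.5,0,0,230],[0,0,0,-0.5,0,0,230],[0,0,0,-0.5,0,0,230],[0,0,0,-0.5,0,0,230],[0,0,0,-0.5,0,0,230]],
  ],
)

```text
t: 22.9
position: [0.6492, 0.157, 0.1096]
orientation: [[-0.126, 0.992, 0.001], [0.992, 0.126, 0.006], [0.005, 0.001, -1.0]]
force: [-2.9, 10.3, 4.7]
opening: 0.203
grip_force: 25.0
```

>>> play_rows(
  plan=[
    [[0,0,0,-0.4,0,0,230],[0,0,0,-0.4,0,0,230],[0,0,0,-0.4,0,0,230],[0,0,0,-0.4,0,0,230],[0,0,0,-0.4,0,0,230]],
  ],
)

```text
t: 23.52
position: [0.6495, 0.155, 0.1096]
orientation: [[-0.126, 0.992, 0.001], [0.992, 0.126, 0.006], [0.005, 0.001, -1.0]]
force: [-3.3, 10.5, 5.8]
opening: 0.206
grip_force: 25.0
```

>>> play_rows(
  plan=[
    [[0,0,0,-0.3,0,0,230],[0,0,0,-0.3,0,0,230],[0,0,0,-0.3,0,0,230],[0,0,0,-0.3,0,0,230],[0,0,0,-0.3,0,0,230]],
  ],
)

```text
t: 24.15
position: [0.6495, 0.1545, 0.1096]
orientation: [[-0.126, 0.992, 0.0], [0.992, 0.126, 0.007], [0.007, 0.001, -1.0]]
force: [-3.4, 13.7, 5.1]
opening: 0.203
grip_force: 25.0
```

>>> play_rows(
  plan=[
    [[0,0,0,-0.3,0,0,230],[0,0,0,-0.3,0,0,230],[0,0,0,-0.3,0,0,230],[0,0,0,0,0,0,230],[0,0,0,0,0,0,230]],
  ],
)

```text
t: 24.78
position: [0.6496, 0.1543, 0.1096]
orientation: [[-0.126, 0.992, 0.0], [0.992, 0.126, 0.008], [0.008, 0.002, -1.0]]
force: [-4.2, 14.8, 4.8]
opening: 0.206
grip_force: 25.0
```

>>> play_rows(
  plan=[
    [[0,0,0,-0.4,0,0,230],[0,0,0,-0.4,0,0,230],[0,0,0,0,0,0,230],[0,0,0,0,0,0,230],[0,0,0,0,0,0,230]],
  ],
)

```text
t: 25.4
position: [0.6496, 0.154, 0.1096]
orientation: [[-0.126, 0.992, 0.0], [0.992, 0.126, 0.01], [0.009, 0.002, -1.0]]
force: [-2.8, 16.7, 3.9]
opening: 0.208
grip_force: 25.0
```

>>> play_rows(
  plan=[
    [[0,0,0,0.5,0,0,230],[0,0,0,0.5,0,0,230],[0,0,0,0,0,0,200],[0,0,0,0,0,0,150],[0,0,0,0,0,0,115]],
  ],
)

```text
t: 26.02
position: [0.6497, 0.1494, 0.1082]
orientation: [[-0.126, 0.992, -0.001], [0.992, 0.126, -0.0], [-0.0, -0.001, -1.0]]
force: [0.3, -0.4, -0.6]
opening: 0.369
grip_force: 0.0
```

>>> play_rows(
  plan=[
    [[0,0,0,0,0,0,115],[0,0,0,0,0,-8,115],[0,0,0,0,0,-20,115],[0,0,0,0,0,-40,115],[0,0,0,0,0,-40,115]],
  ],
)

```text
t: 26.65
position: [0.65, 0.15, 0.2196]
orientation: [[-0.127, 0.992, 0.001], [0.992, 0.127, 0.0], [0.0, 0.001, -1.0]]
force: [0.1, -0.1, 0.7]
opening: 0.547
grip_force: 0.0
```

>>> play_rows(
  plan=[
    [[0,0,0,0,-40,-40,115],[0,0,0,0,-60,0,115],[0,0,0,0,-60,0,115],[0,0,0,0,-60,0,115],[0,0,0,0,0,0,115]],
  ],
)

```text
t: 27.28
position: [0.4281, 0.1218, 0.2572]
orientation: [[-0.127, 0.992, 0.001], [0.992, 0.127, 0.0], [0.0, 0.001, -1.0]]
force: [-0.4, -1.1, -1.0]
opening: 0.551
grip_force: 0.0
```

Run:
```python
from h import *
b=grab_frame("side")["image"][150:300,220:360];b=cv2.resize(b,None,fx=4,fy=4,interpolation=cv2.INTER_CUBIC);cv2.imwrite("pics/v5.png",b);st()
```

```text
{'t': 27.325, 'joint_positions': [8.9541, -18.626, 121.6131, -0.0026, 76.7951, 1.6603], 'qvel': [-0.3151, 3.9801, -4.5527, -0.0089, -0.8862, 0.0226], 'joint_torque': [0.2401, -21.889, -33.7774, 0.0852, 0.2106, -0.0037], 'position': [0.4305, 0.1221, 0.2582], 'orientation': [[-0.127, 0.9919, 0.0038], [0.9919, 0.127, 0.0005], [0.0001, 0.0038, -1.0]], 'force': [-0.0439, 0.3836, 0.3238], 'torque': [0.0275, -0.1518, -0.072], 'grip_force': 0.0, 'opening': 0.5518}
```

View pics/v5.png

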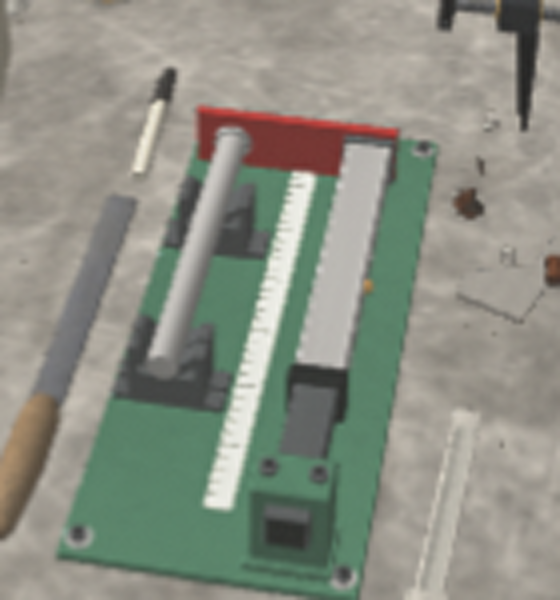

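The picture shows the bar's end on the disc at about (233,140) and the button standing proud at (368,286). The gripper is clear, and the caliper, file and marker have not moved.

```bash
python3 -c "
from rig import env
print(env.job_done())"
```

```text
the job is handed in; nothing more can be done
None
```

The stop is one hole shorter: the sleeve moved about 36 mm with the button out in the next hole, the bar was pressed against the disc until the slack was gone (under about 10 N on the disc), then released and the job handed in at about 27 s.

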